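# Slide the drilling template onto the jig's locating pin

## Robot

A 6-joint arm with a two-finger parallel gripper is mounted at the origin on the work surface. World frame = base frame: x ahead of the robot, y to its left, z up, the work surface at z = 0. Lengths are in mm, angles in rad, forces in N, time in s.
With the tool pointing down it reaches from about 350 to 775 mm from the base axis. Payload 7.3 kg.
Tool frame: the origin (TCP) lies midway between the tips of the shut fingers; the grasp point (between the pads) lies 19 mm behind it (grasp_offset is the distance from the TCP to the grasp point, in mm); z points along the fingers, y is the line along which they close (so a half turn about z gives the same grasp; the last joint's range is limited). The gripper opens to 92 mm and grips with 3 to 60 N. Pads are 19 mm wide; open, the fingers measure 130 mm over their backs; the gripper's body (75 mm by 190 mm) begins 47 mm behind the grasp point.
Start: joints at [-1.387, 0.342, 1.524, -0, 1.275, -0.146], TCP at [170.046, -496.718, 226.741] pointing down, gripper open.
Joint ranges: [-2.53, 2.53], [-0.77, 2.02], [0.04, 2.7], [-1, 4.14], [0.28, 2.66], [-3.11, 3.11]. Speed limits (rad/s): [2.57, 2.57, 3.14, 3.14, 3.14, 3.14].

## Interface

Orientations are given as a unit quaternion [x, y, z, w].
In Python, from workcell import goto, movel, set_joints, command_gripper, hold, solve_ik, get_obs, get_image, calibration, MotionError, finish_job, grasp_offset gives the robot as it stands. Calls block until the motion is done:
- goto(position, orientation): joint-space move of the TCP to a pose.
- movel(position, attitude=None, rate=150): straight line of the TCP; attitude=None keeps the orientation; rate is the mean speed in mm/s.
- set_joints(angles): joint-space move.
- command_gripper(opening, force=None): finger opening in mm; force is the grip in N (None keeps the last); returns when the fingers have stopped.
- hold(seconds).
- solve_ik(position, orientation): joint angles nearest the present ones, or None.
- get_obs(): the state.
- get_image(name): name is "scene" or "top" or "wrist"; returns the picture (420x560x3 uint8, blue, green, red); there is no depth.
- calibration(name): a dict with "mtx" (3x3 intrinsics, pixels), "camera_from_world" (4x4, takes a point from world to camera coordinates). Camera axes: x right, y up, looking along -z (the intrinsics and any distortion apply to the point x, -y, -z); pixel columns grow to the right and rows downward; lengths in mm; the calibration is good to about 2 mm. A picture is of the moment at which its call begins: read the wrist's pose just before it. calibration takes no time and is no camera call; for the wrist camera it gives the pose at the moment of the call.
A pose or a line that the arm cannot do raises MotionError and nothing moves.
- finish_job(): hands the job in; it is judged then, once.
The state is a dict: "t": time; "joints": joint angles; "joint_vel": joint speeds; "tau": joint torques, N m; "eef_pos": TCP position; "tcp_rot": TCP orientation; "ft_force": force on the tool from outside, world axes, zero at the start; "moment": the same for the moment, N m; "width": finger opening in mm; "grasp_force": force on a finger pad.
Only numpy, scipy, OpenCV 4.12 (cv2) and the standard library are available. Lean on these libraries where they do the work, as an engineer would, in place of code of your own. Each camera call takes 0.05 s, during which the arm holds its last target. There are 200 camera calls.

## Task

Take the aluminium drilling template off the folded mat by its wooden handle and rest it on the tip of the jig's locating pin, handle end towards the robot, with its hole not yet over the pin. Then slide it gently along the track until the hole finds the pin and the template drops flat on the jig, square to the track, and let go. Press and push lightly throughout, never with more than about two kilos, and leave the jars, nut driver and flashlight where they are.

Things in the scene. Friction and masses are not known exactly. Their poses are not given: they have to be found in the camera images.
- template: Drilling template: loose aluminium plate 150 x 70 x 6 mm (x, y, z), 0.17 to 0.35 kg, lying flat on the red mat, with an upright solid dark wooden handle block and one through hole. The dark spots on it are shallow marks, not holes. Origin: centre of the plate's underside; x along the plate to its hole end, y across, z up.
- template_grip (a point): Point in the wooden handle block, 30 mm above the plate's underside and 28 mm behind (-x of) the plate's middle; template axes. The block is 16 mm thick along x, 56 mm long along y, and rises from 6 to 50 mm above the underside. Pinch it from above across its 16 mm.
- template_hole (a point): Centre of the template's through hole, 14 mm in diameter, at the level of the plate's underside; template axes. On the plate's centre line, 40 mm ahead (+x) of template_grip, 63 mm from the plate's front end, 87 mm from its rear end.
- jig: Drilling jig: plywood base 250 x 120 x 18 mm fixed to the board, with a flush aluminium track along its middle (x). Origin on the board under jig_track; the base reaches 155 mm behind (-x) and 95 mm ahead of it. A template let go with its front on the pin tips 3 to 4 degrees, rear end on the base; pushed on along the track (1 to 2 N) it drops over the pin and is stopped by it.
- jig_track (a point): Middle of the pin's slot, on the base's top face; x along the track away from the robot, y across, z up. The brass locating pin (in a dark 56 x 16 mm slot; 10 mm diameter, rounded tip, 8 mm above the top face) is clamped on the centre line (y = 0), anywhere from 15 mm behind to 15 mm ahead of this point. It cannot move; its place is not given: find it by sight or feel.
- mat: Red silicone mat folded flat, 200 x 125 x 8 mm, stuck to the board; origin at the centre of its underside.
- jar1: Bystander: amber glass jar with clip-on lid, 68 mm across, 100 mm tall, standing; origin at the centre of its underside.
- jar2: Bystander: the other jar, the same.
- nut_driver: Bystander: nut driver lying flat, 190 mm long, 26 mm high, handle to its -x; origin on the surface under it, 7 mm from its middle.
- flashlight: Bystander: aluminium flashlight lying, 130 mm long, 35 mm high, head to its +x; origin on the surface under its middle.
There are look-alikes about, which are no part of the job. What is shaped like the template but purple, turquoise or yellow is not meant.

How it is judged (in metres and radians):
On the way, in this order (a step that is already met when the one before it is completed fails the run):
1. the template rests on the pin's tip, its hole not yet over the pin (contact force between template and jig above 0.3 N and z of template_hole in the frame of jig_track between 0.004 and 0.014 m and x of template_hole in the frame of jig_track between -0.06 and 0.04 m), for 0.2 s.
2. the template has dropped over the pin (z of template_hole in the frame of jig_track below 0.0015 m and x of template_hole in the frame of jig_track between -0.02 and 0.02 m and y of template_hole in the frame of jig_track between -0.004 and 0.004 m), for 0.1 s.
At the end, for the whole second after the job is handed in: The template lies flat on the jig's top face (underside within 1.5 mm of it at the hole, tilt under 0.02 rad) with the pin standing in its hole, handle end towards the robot, its length within 0.14 rad (8 degrees) of the track, released and at rest (all of step 2 and angle between template_hole's own z axis and vertical below 0.02 rad and angle between the x axis of template_hole and the x axis of jig_track, either way round below 0.14 rad and x of template_grip in the frame of jig_track below 0 m and linear speed of template below 0.01 m/s); the robot touches nothing.
It fails at once if the fingers press or push the template on or against the jig or its pin with more than 25 N (the knock of its own free drop does not count) (contact force between template and jig above 25 N and contact force between the fingers and template above 12 N).
It fails at once if a jar, the nut driver or the flashlight is moved more than 15 mm (distance of any of jar1, jar2, nut_driver, flashlight from where it was at the start of the episode above 0.015 m).
It also fails if it takes over 45 s, if anything falls off the work surface, if the arm or the gripper's body presses on something with over 40 N, if the wrist force passes 120 N, or if a joint passes its speed limit or range.

## Working session

There is one attempt and no reset: what is moved stays moved. The work goes in short steps, each a Python script; the robot and the scene stay as the last script left them, time stands still between calls to the robot, and variables do not carry over. Pictures are saved under pics/ and viewed, at most 10 in all, crops included, and the job is handed in when it is done.

```bash
mkdir -p pics; ls
python3 - <<'E'
from workcell import *
import cv2
for n in ["scene","top"]:
    cv2.imwrite(f"pics/{n}0.png",get_image(n)); c=calibration(n); print(n,c)
o=get_obs(); print(o, grasp_offset)
E
```

```text
pics
scene {'mtx': array([[491.6858379 ,   0.        , 276.12810175],
       [  0.        , 491.6858379 , 203.3879892 ],
       [  0.        ,   0.        ,   1.        ]]), 'camera_from_world': array([[ 6.32355360e-01,  7.74678180e-01,  6.45240418e-04,
        -3.10168863e+02],
       [-5.13707929e-01,  4.18706474e-01,  7.48858500e-01,
         2.11753313e+02],
       [ 5.79854173e-01, -4.73876152e-01,  6.62729606e-01,
        -1.73029079e+03],
       [ 0.00000000e+00,  0.00000000e+00,  0.00000000e+00,
         1.00000000e+00]])}
top {'mtx': array([[460.04655112,   0.        , 282.3030331 ],
       [  0.        , 460.04655112, 202.89292861],
       [  0.        ,   0.        ,   1.        ]]), 'camera_from_world': array([[-1.29100208e-03, -9.99987649e-01, -4.79955700e-03,
         1.37390104e+00],
       [ 9.87378116e-01, -2.03482696e-03,  1.58367662e-01,
        -5.36315184e+02],
       [-1.58375472e-01, -4.53452457e-03,  9.87368547e-01,
        -1.10474111e+03],
       [ 0.00000000e+00,  0.00000000e+00,  0.00000000e+00,
         1.00000000e+00]])}
{'t': 0.1, 'joints': array([-1.38702281e+00,  3.42611456e-01,  1.52492745e+00,  1.14413657e-05,
        1.27542743e+00, -1.46011420e-01]), 'joint_vel': array([ 0.00076764, -0.00141733, -0.00270503,  0.00119489, -0.00057639,
       -0.00052303]), 'tau': array([ 1.69217004e-03, -4.32003415e+01, -2.44695014e+01,  7.19408761e-02,
        5.26176731e-02, -5.01894726e-05]), 'eef_pos': array([ 169.96531621, -496.33024472,  226.13398109]), 'tcp_rot': array([ 9.86436053e-01,  1.64144576e-01, -7.49665518e-06, -6.86820466e-04]), 'ft_force': array([ 0.34528856, -0.03577178, -0.76971701]), 'moment': array([ 0.00969682, -0.04441974, -0.0314562 ]), 'grasp_force': 0.0, 'width': 91.64289616169032} 18.8
```

View pics/top0.png

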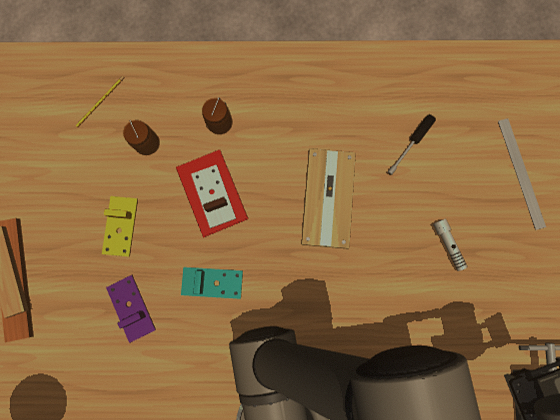

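View pics/scene0.png

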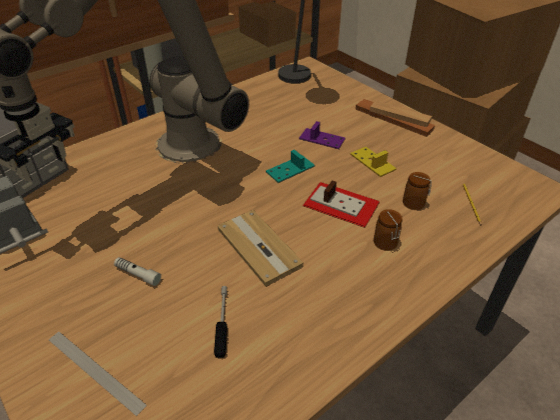

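The candidates in the top view are the aluminium template on the red mat (212,195), yellow (120,225), purple (130,308) and turquoise (212,283). I choose the aluminium one on the mat. Its dark handle is at (215,205) and its hole, showing red, is at (212,191). The jig is at (328,198) with its slot at (330,186), and the jars are at (141,137) and (217,115).

```bash
cat > h.py <<'E'
from workcell import *
import numpy as np, cv2
from scipy.spatial.transform import Rotation as R
def ray(c,px,z):
    K,T=c["mtx"],c["camera_from_world"]
    px=np.atleast_2d(np.asarray(px,float)); q=np.c_[px,np.ones(len(px))]@np.linalg.inv(K).T
    d=(q*[1,-1,-1])@T[:3,:3]; o=-T[:3,:3].T@T[:3,3]
    return o+d*((z-o[2])/d[:,2])[:,None]
def proj(c,P):
    p=np.atleast_2d(P)@c["camera_from_world"][:3,:3].T+c["camera_from_world"][:3,3]
    p=(p*[1,-1,-1])@c["mtx"].T; return p[:,:2]/p[:,2:]
def rect(m,c,z):
    m=cv2.morphologyEx(m.astype(np.uint8),cv2.MORPH_OPEN,np.ones((3,3)))
    k=max(cv2.findContours(m,cv2.RETR_EXTERNAL,cv2.CHAIN_APPROX_NONE)[0],key=cv2.contourArea)
    p=ray(c,k[:,0],z)[:,:2].astype(np.float32)
    (cx,cy),(w,h),a=cv2.minAreaRect(p)
    if w<h: w,h,a=h,w,a-90
    a=(a+90)%180-90
    return np.array([cx,cy]),w,h,np.radians(a)
def down(yaw):  # tool y along world direction yaw, z down
    y=np.array([np.cos(yaw),np.sin(yaw),0]); z=np.array([0,0,-1.])
    return R.from_matrix(np.c_[np.cross(y,z),y,z]).as_quat()
E
python3 - <<'E'
from h import *
im=cv2.imread("pics/top0.png"); c=calibration("top"); hsv=cv2.cvtColor(im,cv2.COLOR_BGR2HSV)
H,S,V=cv2.split(hsv); yy,xx=np.mgrid[:420,:560]
box=lambda a,b,c_,d:(xx>a)&(xx<b)&(yy>c_)&(yy<d)
print("mat",rect(((H<6)|(H>174))&(S>180)&(V>100)&box(170,255,140,245),c,8))
print("tmpl",rect((S<60)&(V>120)&box(180,250,155,235),c,14))
print("track",rect((S<60)&(V>120)&box(300,360,140,255),c,18))
print("jigcorners",ray(c,[[308,149],[356,150],[350,248],[302,245]],18)[:,:2])
print("slot",ray(c,[330,186],18),"jars",ray(c,[[141,137],[217,115],[212,98],[134,123]],50),"handle",ray(c,[[204,206],[226,202]],58),"hole",ray(c,[212,191],14))
w=calibration("wrist"); T=w["camera_from_world"]; o=get_obs(); print(-T[:3,:3].T@T[:3,3]-o["eef_pos"]); print(T[:3,:3],w["mtx"])
E
```

```text
mat (array([569.45739746, 184.1696167 ]), 198.2801513671875, 122.97532653808594, np.float64(0.3951468596356432))
tmpl (array([586.92883301, 188.57012939]), 93.94683074951172, 68.9800033569336, np.float64(0.3537985872615593))
track (array([ 494.39694214, -111.87808228]), 124.09082794189453, 27.73467254638672, np.float64(-0.08236491461342564))
jigcorners [[ 681.88698908  -66.32423864]
 [ 678.87924025 -190.8029203 ]
 [ 425.38325578 -169.0147215 ]
 [ 433.08618104  -48.73817727]]
slot [[ 583.87537306 -121.69321657   18.        ]] jars [[705.42908875 359.20060028  50.        ]
 [763.24095177 167.22568809  50.        ]
 [809.00754663 181.07632648  50.        ]
 [742.53994103 378.8594883   50.        ]] handle [[526.5248617  193.04758088  58.        ]
 [536.38221054 139.07418831  58.        ]] hole [[572.2559709  181.25683376  14.        ]]
[ 81.07785486  26.63960875 158.40864478]
[[ 0.32627184 -0.94527422 -0.00182639]
 [ 0.89815828  0.31061049 -0.31117974]
 [ 0.29471748  0.09988881  0.95034932]] [[330.72495658   0.         281.14553541]
 [  0.         330.72495658 211.21448291]
 [  0.           0.           1.        ]]
```

Run:
```python
from h import *
for yaw in (.355,.355+np.pi):
    print(solve_ik([535,167,150],down(yaw)))
for yaw in (-.08,-.08+np.pi): print(solve_ik([540,-118,120],down(yaw)))
goto([535,150,250],down(.355)) if solve_ik([535,150,250],down(.355)) is not None else None
movel([545,130,150]); hold(.2)
c=calibration("wrist"); im=get_image("wrist"); np.save("w1.npy",c,allow_pickle=True); cv2.imwrite("pics/w1.png",im); o=get_obs();print(o["t"],o["eef_pos"],o["ft_force"])
print(proj(c,[[535,167,58],[572,181,14]]))
```

```text
[ 1.65822896e-01  4.76435412e-01  1.53710907e+00 -4.44089210e-16
  1.12804818e+00 -1.89177104e-01]
[ 1.65822896e-01  4.76435412e-01  1.53710907e+00 -4.44089210e-16
  1.12804818e+00  2.95241555e+00]
[-3.53800653e-01  4.97593663e-01  1.59537437e+00 -4.44089210e-16
  1.04862462e+00 -2.73800653e-01]
[-3.53800653e-01  4.97593663e-01  1.59537437e+00 -4.44089210e-16
  1.04862462e+00  2.86779200e+00]
3.8083 [545.31659512 130.21031123 150.80594564] [-0.52435311 -0.33645747  0.52436503]
[[284.13930905 166.14982136]
 [327.985495   157.0074096 ]]
```

View pics/w1.png

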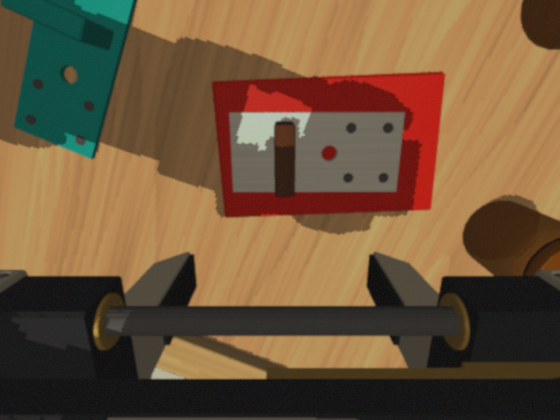

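The close view confirms it: bare aluminium with a dark wooden handle (285,158) and a through hole showing red (329,153). The plate corners are about (229,112), (405,112), (398,192) and (232,192).

Run:
```python
from h import *
c=np.load("w1.npy",allow_pickle=True).item(); im=cv2.imread("pics/w1.png"); H,S,V=cv2.split(cv2.cvtColor(im,cv2.COLOR_BGR2HSV))
yy,xx=np.mgrid[:420,:560]; b=(xx>218)&(xx<415)&(yy>100)&(yy<203)
r=rect((S<90)&(V>60)&b,c,14); print(r)
m=((S>150)&((H<8)|(H>172))&(xx>315)&(xx<345)&(yy>138)&(yy<168))
hp=[xx[m].mean(),yy[m].mean()]; h=ray(c,hp,12)[0,:2]; print(hp,h)
u=np.array([np.cos(r[3]),np.sin(r[3])]); print("grip from centre",r[0]-28*u,"from hole",h-40*u)
print("handle top/edges",ray(c,[[285,122],[285,146]],58)[:,:2], ray(c,[[274.5,165],[296,165]],40)[:,:2])
print(ray(c,[[229,112],[405,112],[398,192],[232,192]],14)[:,:2])
```

```text
(array([560.17687988, 180.41732788]), 149.73095703125, 69.7398910522461, np.float64(0.3573983155279922))
[np.float64(328.4563758389262), np.float64(152.63758389261744)] [571.24318689 184.55261532]
grip from centre [533.94619536 170.62186009] from hole [533.77078043 170.5590899 ]
handle top/edges [[524.06157714 197.79786821]
 [530.22560072 181.49268441]] [[528.59889721 162.10717401]
 [545.10411697 168.27321415]]
[[477.60787911 186.77771673]
 [618.71347299 239.53116412]
 [645.1508417  173.91162732]
 [501.70045235 120.34304671]]
```

Run:
```python
from h import *
goto([560,-155,130],down(-.082)); hold(.2)
c=calibration("wrist"); im=get_image("wrist"); np.save("w2.npy",c,allow_pickle=True); cv2.imwrite("pics/w2.png",im); print(get_obs()["t"])
u,v=proj(c,[584,-121,20])[0].astype(int); print(u,v)
cr=im[max(v-60,0):v+60,max(u-80,0):u+80]; print(max(u-80,0),max(v-60,0))
both=np.vstack([im, cv2.resize(cr,(560,420),interpolation=cv2.INTER_CUBIC)]); cv2.imwrite("pics/w2c.png",cv2.resize(both,(400,600))); cv2.imwrite("pics/w2b.png",cv2.resize(cr,None,fx=5,fy=5,interpolation=cv2.INTER_CUBIC))
H,S,V=cv2.split(cv2.cvtColor(im,cv2.COLOR_BGR2HSV)); yy,xx=np.mgrid[:420,:560]
print("track",rect((S<60)&(V>100)&(yy<250),c,18))
```

```text
5.1583
305 167
225 107
track (array([ 595.40258789, -120.02498627]), 163.80328369140625, 27.030529022216797, np.float64(-0.08788618018537792))
```

View pics/w2.png

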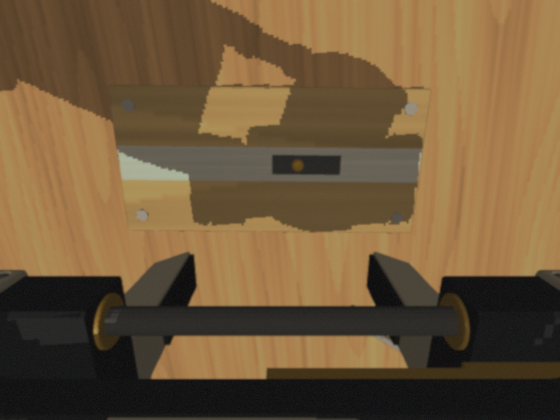

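View pics/w2b.png

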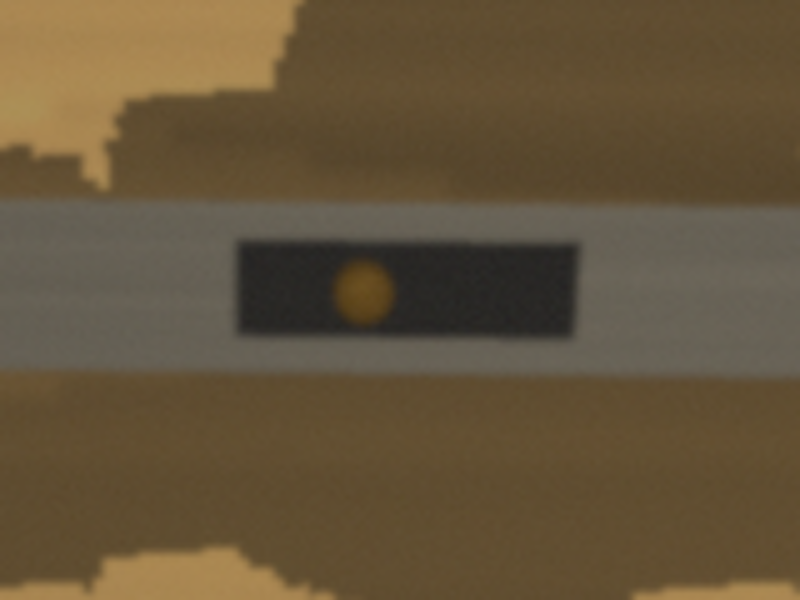

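Run:
```python
from h import *
c=np.load("w2.npy",allow_pickle=True).item()
s=ray(c,np.array([[238,242],[578,244],[574,337],[238,334]])/5+[225,107],18)[:,:2]
J=ray(c,[[110,86],[430,89],[412,232],[128,230]],18)[:,:2]
yaw=lambda d:np.arctan2(d[1],d[0])
print("slot",s.mean(0),yaw(s[1]-s[0]),yaw(s[2]-s[3]),np.linalg.norm(s[1]-s[0]))
print("jig",J,yaw(J[1]-J[0]),yaw(J[2]-J[3]),np.linalg.norm(J[1]-J[0]))
a=-.088;u=np.array([np.cos(a),np.sin(a)]);n=np.array([-u[1],u[0]])
t=s.mean(0)
P=ray(c,np.array([363,292])/5+[225,107],23)[0,:2]; print("pin",P,"rel slot",(P-t)@u,(P-t)@n, "jig mid y rel",(J.mean(0)-t)@n,"x",(J.mean(0)-t)@u)
# grasp
goto([533.9,170.6,110],down(.357)); command_gripper(60,20)
movel([533.9,170.6,20.5],rate=80); hold(.1); print(get_obs()["ft_force"])
command_gripper(0,20); o=get_obs(); print(o["t"],o["width"],o["grasp_force"],o["ft_force"],o["eef_pos"])
movel([533.9,170.6,110],rate=80); hold(.3); o=get_obs(); print(o["t"],o["width"],o["grasp_force"],o["ft_force"],o["eef_pos"])
w=calibration("wrist"); im=get_image("wrist"); np.save("w3.npy",w,allow_pickle=True); cv2.imwrite("pics/w3.png",im)
```

```text
slot [ 584.75060041 -119.46952462] -0.08298854019635223 -0.08617165471562233 55.49263336440785
jig [[ 437.98709772  -47.11429784]
 [ 682.51807211  -68.18318086]
 [ 674.10338921 -185.84827154]
 [ 425.65552658 -164.77059171]] -0.08594812306579802 -0.08463477516499283 245.4369476432686
pin [ 577.32068021 -118.3813744 ] rel slot -7.496803784797543 0.43095019756759656 jig mid y rel 0.369994897504696 x -29.83253358763132
[ 0.41982623  0.80592743 -0.16460812]
9.2417 15.635476011824686 19.99988168478012 [-0.45525723 -0.73244943  0.15877591] [533.81189609 170.57425368  20.46431953]
10.8083 15.7553300503123 19.999879896640778 [ 0.1100536  -0.3030641  -2.77678299] [533.80381963 170.58456157 109.74149249]
```

View pics/w3.png

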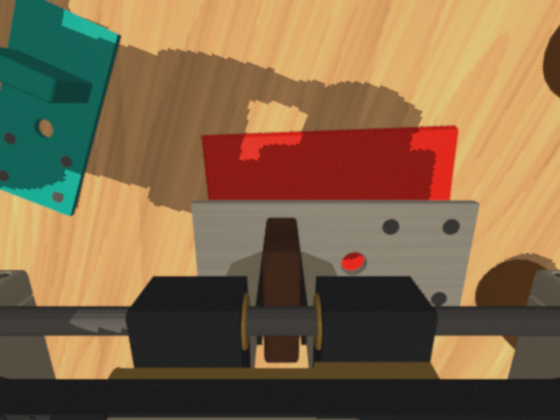

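```bash
cat >> h.py <<'E'
A=-.085; U=np.array([np.cos(A),np.sin(A)]); N=np.array([-U[1],U[0]]); PIN=np.array([577.3,-118.6])
def f(n=4):
    r=[]
    for _ in range(n): hold(.02); r.append(get_obs()["ft_force"])
    return np.mean(r,0)
def tcp(x,y,z): # grip at x along track, y across, hole relative to pin
    return [*(PIN+U*(x-HX)+N*(y-HY)),z]
HX,HY=40.,0.
E
python3 - <<'E'
from h import *
w=np.load("w3.npy",allow_pickle=True).item(); im=cv2.imread("pics/w3.png"); H,S,V=cv2.split(cv2.cvtColor(im,cv2.COLOR_BGR2HSV)); yy,xx=np.mgrid[:420,:560]
m=(S>150)&(xx>335)&(xx<370)&(yy>248)&(yy<276); hp=[(xx[m].min()+xx[m].max())/2,(yy[m].min()+yy[m].max())/2]
p=ray(w,hp,103.2)[0,:2]-[533.80,170.58]; a=.357
print("hole in tool",hp,p@[np.cos(a),np.sin(a)],p@[-np.sin(a),np.cos(a)])
e=ray(w,[[195,202],[477,202]],103.2)[:,:2];d=e[1]-e[0];print("edge yaw",np.arctan2(d[1],d[0]),np.linalg.norm(d))
goto(tcp(-13,0,80),down(A)); movel(tcp(-13,0,45),rate=80); hold(.3); b=f(8); np.save("b.npy",b); print(b,get_obs()["t"])
z=45
while z>34:
    z-=.5; movel(tcp(-13,0,z),rate=40); d=f(3)-b
    if z<41: print(z,d.round(2),get_obs()["eef_pos"][2].round(2))
    if d[2]>1.5: break
hold(.2); print(z,get_obs()["t"],f()-b)
cv2.imwrite("pics/w4.png",get_image("wrist"))
E
```

```text
hole in tool [np.float64(352.0), np.float64(261.0)] 39.75027117464152 1.3164131579755078
edge yaw 0.35976840653116465 146.5886381575009
[-0.09590148 -0.11568004 -3.26512094] 12.9917
40.5 [-0.36  0.55  0.48] 40.47
40.0 [-0.06 -0.24  0.01] 39.98
39.5 [-0.18 -0.04 -0.21] 39.46
39.0 [-0.08  0.01  0.26] 38.99
38.5 [-0.42 -0.14  0.04] 38.48
38.0 [-0.86  0.11  3.75] 38.25
38.0 17.3917 [-1.12957469  0.14493466  4.90398762]
```

View pics/w4.png

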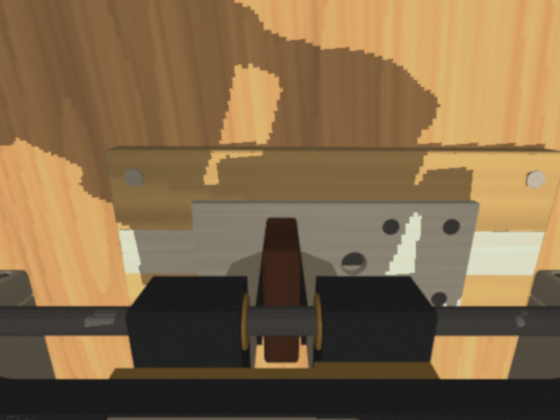

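The template is resting on the pin tip, with contact at TCP z of about 38.3 as predicted. The hole is at (353,262) and the track shows past the front end, rows 233 to 275 near column 510. I'll check the lateral alignment, then slide.

Run:
```python
from h import *
c=calibration("wrist"); o=get_obs(); e=o["eef_pos"]
im=cv2.imread("pics/w4.png"); g=cv2.cvtColor(im,cv2.COLOR_BGR2GRAY); S=cv2.cvtColor(im,cv2.COLOR_BGR2HSV)[...,1]
for x in (490,510,530):
    r=np.where(S[220:290,x]<70)[0]+220; q=ray(c,[[x,r.min()],[x,r.max()]],18)[:,:2]; print(x,r.min(),r.max(),((q-PIN)@N).round(2))
h=ray(c,[353,262],e[2]-6.5)[0,:2]; print("hole rel pin",(h-PIN)@U,(h-PIN)@N)
b=np.load("b.npy"); z=38.15
x=-13.
while x<4:
    x+=1; movel(tcp(x,0,z),rate=30); d=f(2)-b; q=get_obs()["eef_pos"]
    print(x,z,d.round(2),q[2].round(2),"fx",(d[:2]@U).round(2),"fy",(d[:2]@N).round(2))
    if d[2]>5: z+=.1
    if x>-10 and (d[2]<.8 or abs(d[:2]@U)>5): break
print(get_obs()["t"])
```

```text
490 232 274 [ 13.49 -13.83]
510 232 274 [ 13.52 -13.8 ]
530 232 274 [ 13.55 -13.77]
hole rel pin -12.216272444020913 0.9344396955068173
-12.0 38.15 [-0.07  0.14  4.04] 38.21 fx -0.08 fy 0.13
-11.0 38.15 [-1.1  -0.03  5.02] 38.2 fx -1.1 fy -0.12
-10.0 38.25 [-0.31 -0.02  4.27] 38.23 fx -0.31 fy -0.04
-9.0 38.25 [-0.1  -0.06  4.79] 38.2 fx -0.1 fy -0.07
-8.0 38.25 [ 0.04 -0.35  4.6 ] 38.18 fx 0.07 fy -0.35
-7.0 38.25 [-0.02  0.57  2.71] 38.13 fx -0.07 fy 0.57
-6.0 38.25 [0.6  0.2  1.34] 38.03 fx 0.58 fy 0.25
-5.0 38.25 [ 0.12  0.32 -0.22] 38.05 fx 0.09 fy 0.33
19.775
```

Contact was lost at x=-5, so the pin is entering the hole edge. I'll centre it, correcting about 0.8 mm sideways, and lower under force control.

Run:
```python
from h import *
b=np.load("b.npy"); x,y,z=-.3,-.8,38.0
movel(tcp(x,y,38.2),rate=30); print((f()-b).round(2))
while z>29.5:
    z-=.5; movel(tcp(x,y,z),rate=40); d=f(2)-b; fx,fy=d[:2]@U,d[:2]@N
    print(x,round(y,1),z,"F",d[2].round(2),fx.round(2),fy.round(2),get_obs()["eef_pos"][2].round(2))
    if d[2]>2.5: break
    if abs(fx)>1.5: x+=.3*np.sign(fx)
    if abs(fy)>1.5: y+=.3*np.sign(fy)
print(get_obs()["t"]); cv2.imwrite("pics/w5.png",get_image("wrist"))
```

```text
[-0.53  0.25 -0.12]
-0.3 -0.8 37.5 F 0.2 0.62 -0.26 37.47
-0.3 -0.8 37.0 F 0.2 0.19 0.13 36.99
-0.3 -0.8 36.5 F -0.25 -0.31 0.39 36.48
-0.3 -0.8 36.0 F 0.38 0.36 -0.18 35.98
-0.3 -0.8 35.5 F 0.24 0.65 0.54 35.47
-0.3 -0.8 35.0 F -0.25 0.11 -0.38 34.98
-0.3 -0.8 34.5 F 0.27 0.41 -0.04 34.48
-0.3 -0.8 34.0 F -0.76 -0.1 -0.22 33.95
-0.3 -0.8 33.5 F 0.02 1.24 0.34 33.49
-0.3 -0.8 33.0 F 0.0 0.13 0.55 32.97
-0.3 -0.8 32.5 F -0.07 -0.27 -0.31 32.47
-0.3 -0.8 32.0 F 0.53 -0.68 -0.4 31.97
-0.3 -0.8 31.5 F 0.48 0.19 0.29 31.48
-0.3 -0.8 31.0 F 0.13 0.38 0.19 30.99
-0.3 -0.8 30.5 F -0.57 -0.07 0.71 30.48
-0.3 -0.8 30.0 F 6.58 -2.83 0.41 30.45
24.6833
```

The template is seated flat: contact came 7.9 mm below the pin-tip contact height. Next I release, retreat and check.

Run:
```python
from h import *
movel(tcp(-.3,-.8,30.4),rate=20); command_gripper(40,10); hold(.2)
movel(tcp(-.3,-.8,130),rate=100)
goto([*(PIN-U*20-N*38),150],down(A)); hold(.2)
c=calibration("wrist"); im=get_image("wrist"); cv2.imwrite("pics/w6.png",im); np.save("w6.npy",c,allow_pickle=True); o=get_obs(); print(o["t"],o["eef_pos"],o["width"],o["ft_force"]); print(proj(c,[*PIN,24]))
```

```text
27.5083 [ 553.54095786 -153.8956383   149.30144689] 39.94590485389147 [-0.438207   -0.27965194  0.20976184]
[[304.79179109 160.98485537]]
```

View pics/w6.png

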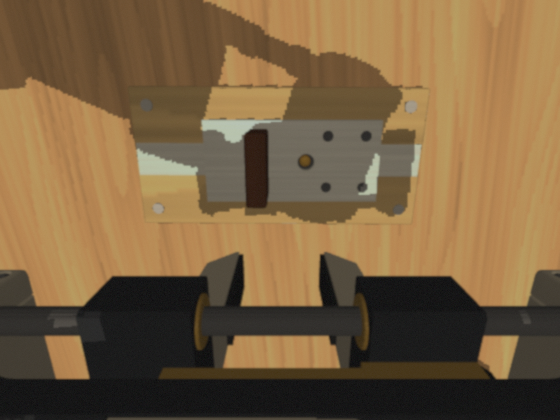

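The brass pin stands inside the hole at (305,161). The plate lies flat and square on the track, with the handle (256,168) on the robot side. I'm handing it in.

```bash
python3 -c "
from h import *
print(finish_job())"
```

```text
the job is handed in; nothing more can be done
None
```

The template is flat on the jig with the pin through its hole, square to the track, handle towards the robot and released; I handed the job in at about 27.5 s, with no verdict returned.

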